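# Push-to-open door of the worktop pod cupboard

## Robot

A 6-joint arm with a two-finger parallel gripper is mounted at the origin on a cart in front of the work surface, level with it; the furniture and walls round the work are solid. World frame = base frame: x ahead of the robot, y to its left, z up, the work surface at z = 0. Lengths are in m, angles in rad, forces in N, time in s.
With the tool pointing down it reaches from about 0.275 to 0.875 m from the base axis. Payload 12.5 kg.
Tool frame: the origin (TCP) lies on the centre line of the jaws, within the pads' length; the fingertips stand r.finger_overhang ahead of it and the grasp point (between the pads) lies 3 mm ahead of it (r.finger_overhang is the distance from the TCP to the fingertips, in m); z points along the fingers, y is the line along which they close (so a half turn about z gives the same grasp; the last joint's range is limited). The gripper opens to 85 mm and grips with 20 to 120 N. Pads are 22 mm wide; open, the fingers measure 114 mm over their backs; the gripper's body (76 mm by 85 mm) begins 54 mm behind the grasp point. The pads swing forward as they close: fully open they stand 13 mm farther back than shut.
Start: joints at [-0.085, 0.351, 1.652, -0, 1.139, -0.085], TCP at [0.55, 0, 0.253] pointing down, gripper open.
Joint ranges: [-2.75, 2.75], [-0.79, 2.1], [0.01, 2.65], [-1.57, 4.71], [0.07, 3.14], [-2.87, 2.87]. Speed limits (rad/s): [2.22, 2.22, 2.79, 3.14, 3.14, 3.14].

## Interface

Orientations are given as a unit quaternion [x, y, z, w].
In Python, from cell import r, optics gives the robot as it stands. The module is installed in compiled form; this text tells all that it offers. Calls block until the motion is done:
- r.move_to(position, orientation): joint-space move of the TCP to a pose.
- r.move_linear(position, rot=None, vel=0.15): straight line of the TCP; rot=None keeps the orientation; vel is the mean speed in m/s.
- r.set_joints(angles): joint-space move.
- r.set_gripper(opening, squeeze=None): opening from 0.0 (shut) to 1.0 (fully open); squeeze is the grip in N (None keeps the last); returns when the fingers have stopped.
- r.sleep(seconds).
- r.inverse_kinematics(position, orientation): joint angles nearest the present ones, or None.
- optics.get_image(name): name is "scene" or "side" or "wrist"; returns a dict with "pixels" (420x560x3 uint8, red, green, blue), "depth" (420x560 float32, m along the optical axis (not along the pixel's ray), 0 where there is no reading), "fx", "fy", "cx", "cy" (pixels), "camera_from_world" (4x4, takes a point from world to camera coordinates); the wrist camera has in their place "mount" (4x4, takes a point from camera to tool coordinates, whose origin is the TCP and whose axes are the flange's). Camera axes: x right, y down, z forward; pixel columns grow to the right and rows downward; lengths in m; the calibration is good to about 2 mm. A picture is of the moment at which its call begins: read the wrist's pose just before it.
A pose or a line that the arm cannot do raises r.PlanningError and nothing moves.
- r.hand_in(): hands the job in; it is judged then, once.
Readings, each from a call of its own:
- r.current_t(): time.
- r.current_q(): joint angles.
- r.current_qvel(): joint speeds.
- r.current_effort(): joint torques, N m.
- r.current_tool_pos(): TCP position.
- r.current_ee_rot(): TCP orientation.
- r.current_contact_force(): force on the tool from outside, world axes, zero at the start.
- r.current_torque(): the same for the moment, N m.
- r.current_opening(): opening from 0.0 (shut) to 1.0 (fully open).
- r.current_finger_force(): force on a finger pad.
Only numpy, scipy, OpenCV 4.12 (cv2) and the standard library are available. Lean on these libraries where they do the work, as an engineer would, in place of code of your own. Each camera call takes 0.05 s, during which the arm holds its last target. There are 200 camera calls.

## Task

Open the left-hand door of the small worktop cupboard wide, about square to it: with the door still shut, first slide the thing that stands in its way aside along the worktop, upright and never lifted; then press the handleless door in near its free edge and let go, so that its catch springs it ajar, and push it round with a fingertip from behind. The door must not knock against anything; leave the right-hand door shut and the other things where they stand.

Things in the scene. Friction and masses are not known exactly. Their poses are not given: they have to be found in the camera images.
- cupboard: Fixed worktop cupboard, cream, brown wooden top, 360 mm wide (y), 160 deep (x), 180 high. Origin: centre of its underside; x points into it, y to the left as one faces it. Front plane (closed doors flush) at x = -80 mm. Two inset doors, 166 mm wide, 14 thick, 20 to 180 mm above the worktop, meet at y = 0. The wooden top lies between the side panels, behind the doors, 10 mm lower than the doors' top edges, its front edge at x = -54 mm.
- left_door (a joint): Opening angle of the left door (rad): 0 shut, grows as it swings toward the robot, limit 1.75. A push-push catch holds it: it cannot be pulled open. Pressing at left_push meets 3 to 5 N; the catch is free 5 mm in (-0.035), hard stop at -0.058. Let go, it springs within 1 s to about 0.6; from there it moves with light friction and stays where left. Pressed shut, it latches again.
- right_door (a joint): The same for the right-hand door, hinged at the right end; it starts shut and latched (0) and must stay shut.
- left_hinge (a point): Point on the vertical hinge axis of the left door, in the front plane, 167.5 mm left of the cupboard's middle, 100 mm above the worktop. The free edge is 166 mm from this axis. Seen from above the door opens clockwise. A latch cam projects from the door's inside near the free edge, all below 50 mm height.
- left_push (a point): Point on the front face of the left door, on its flat top rail, 125 mm from the hinge axis toward the free edge, 155 mm above the worktop (25 mm below the door's top edge): a good place to press. It moves with the door.
- tin_1: Loose food tin, paper label, metal lid, upright, diameter 58 mm, height 72, about 0.2 kg; origin: centre of underside. One of tin_1, jar_1, kitchen_timer, drawn at random, stands in the left door's swing (its axis 70 to 90 mm from the front plane); the others stand clear of it, one before the right door, one beside the cupboard's left end.
- jar_1: Loose glass jar of honey-coloured contents with a black lid, upright, diameter 60 mm, height 85, about 0.3 kg; origin: centre of its underside. May be the thing in the way (see tin_1).
- kitchen_timer: Loose round wind-up kitchen timer, white and red with a red grip bar on top, diameter 65 mm, height 56, about 0.1 kg; origin: centre of its underside. May be the thing in the way (see tin_1).
- mug_1: Loose small white cup with a floral pattern, 62 x 88 x 50 mm, beside the right end of the cupboard; leave alone. Origin: underside.
Not all that is in view belongs to the job. Leave any blue look-alike of the kitchen_timer alone.

How it is judged:
On the way, in this order (a step that is already met when the one before it is completed fails the run):
1. the thing that stood in the door's way is clear of its swing, the door still shut ((horizontal distance between tin_1 and left_hinge above 0.182 m or y of tin_1 in the frame of cupboard above 0.19 m) and (horizontal distance between jar_1 and left_hinge above 0.182 m or y of jar_1 in the frame of cupboard above 0.19 m) and (horizontal distance between kitchen_timer and left_hinge above 0.182 m or y of kitchen_timer in the frame of cupboard above 0.19 m) and value of joint left_door below 0.05 rad), for 0.2 s.
2. the left-hand door has been pressed in past its shut position (value of joint left_door below -0.012 rad), for 0.01 s.
3. the catch has let go and the door has sprung ajar (value of joint left_door above 0.35 rad), for 0.1 s.
At the end, for the whole second after the job is handed in: Left-hand door open at least 1.25 rad and at rest; right-hand door shut; tin, jar, timer and cup upright and still on the worktop; tin, jar and timer out of the swing: centres over 182 mm from the hinge axis, or over 190 mm left of the cupboard's middle (value of joint left_door above 1.25 rad and velocity of joint left_door below 0.05 rad/s and value of joint right_door below 0.03 rad and (horizontal distance between tin_1 and left_hinge above 0.182 m or y of tin_1 in the frame of cupboard above 0.19 m) and (horizontal distance between jar_1 and left_hinge above 0.182 m or y of jar_1 in the frame of cupboard above 0.19 m) and (horizontal distance between kitchen_timer and left_hinge above 0.182 m or y of kitchen_timer in the frame of cupboard above 0.19 m) and linear speed of each of tin_1, jar_1, kitchen_timer, mug_1 below 0.02 m/s and height (world z) of tin_1 between -0.006 and 0.006 m and height (world z) of jar_1 between -0.006 and 0.006 m and height (world z) of kitchen_timer between -0.006 and 0.006 m and height (world z) of mug_1 between -0.006 and 0.006 m and angle between each of tin_1, jar_1, kitchen_timer, mug_1's own z axis and vertical below 0.15 rad); the robot touches nothing.
It fails at once if a thing is lifted off the worktop (height (world z) of any of tin_1, jar_1, kitchen_timer, mug_1 above 0.012 m).
It fails at once if a thing is tipped (angle between any of tin_1, jar_1, kitchen_timer, mug_1's own z axis and vertical above 0.4 rad).
It fails at once if the opening door knocks against the tin, the jar or the timer (value of joint left_door above 0.05 rad and (contact force between cupboard and tin_1 above 1 N or contact force between cupboard and jar_1 above 1 N or contact force between cupboard and kitchen_timer above 1 N)).
It fails at once if more than the one thing in the way is moved (over 30 mm) (distance of each of tin_1, jar_1 from where it was at the start of the episode above 0.03 m or distance of each of tin_1, kitchen_timer from where it was at the start of the episode above 0.03 m or distance of each of jar_1, kitchen_timer from where it was at the start of the episode above 0.03 m or distance of mug_1 from where it was at the start of the episode above 0.03 m).
It fails at once if the right-hand door comes open (value of joint right_door above 0.1 rad).
It also fails if it takes over 67 s, if anything falls off the work surface, if the arm or the gripper's body presses on something with over 40 N, if the wrist force passes 120 N, or if a joint passes its speed limit or range.

## Working session

There is one attempt and no reset: what is moved stays moved. The work goes in short steps, each a Python script; the robot and the scene stay as the last script left them, time stands still between calls to the robot, and variables do not carry over. Pictures are saved under pics/ and viewed, at most 10 in all, crops included, and the job is handed in when it is done.

```bash
mkdir -p pics
cat > h.py <<'E'
import numpy as np, cv2
from cell import r, optics
def snap(name,fn=None):
    im=optics.get_image(name)
    if fn: cv2.imwrite('pics/'+fn,im['pixels'][:,:,::-1])
    return im
def cloud(im):
    d=im['depth'];v,u=np.mgrid[:d.shape[0],:d.shape[1]]
    P=np.stack([(u-im['cx'])/im['fx']*d,(v-im['cy'])/im['fy']*d,d,np.ones_like(d)],-1)
    W=P@np.linalg.inv(im['camera_from_world']).T
    W=W[...,:3]; W[d==0]=np.nan
    return W
E
python3 - <<'E'
from h import *
a=snap('scene');b=snap('side')
np.savez('s0.npz',a=cloud(a),b=cloud(b))
cv2.imwrite('pics/scene0.png',a['pixels'][:,:,::-1]);cv2.imwrite('pics/side0.png',b['pixels'][:,:,::-1])
for i in(a,b): print(np.linalg.inv(i['camera_from_world']).round(3)[:3])
print(r.finger_overhang,r.current_t(),r.current_ee_rot(),r.current_tool_pos())
E
```

```text
[[-0.866 -0.262  0.427  0.119]
 [-0.5    0.411 -0.762  0.605]
 [ 0.024 -0.873 -0.486  0.619]]
[[ 0.204 -0.383  0.901 -0.275]
 [-0.979 -0.07   0.192 -0.384]
 [-0.011 -0.921 -0.389  0.488]]
0.022 0.1 [ 7.07106402e-01  7.07106970e-01 -3.31724082e-04 -3.98821482e-04] [5.49730735e-01 4.50010576e-05 2.52807191e-01]
```

View pics/scene0.png

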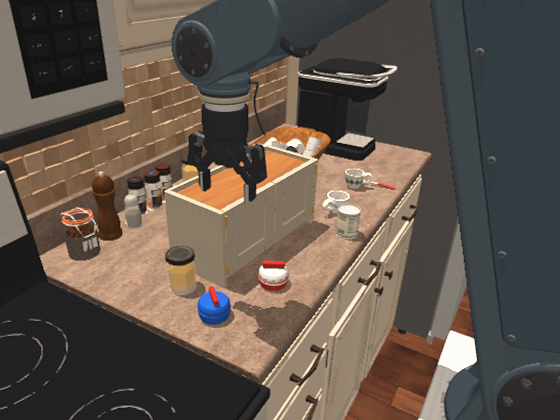

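View pics/side0.png

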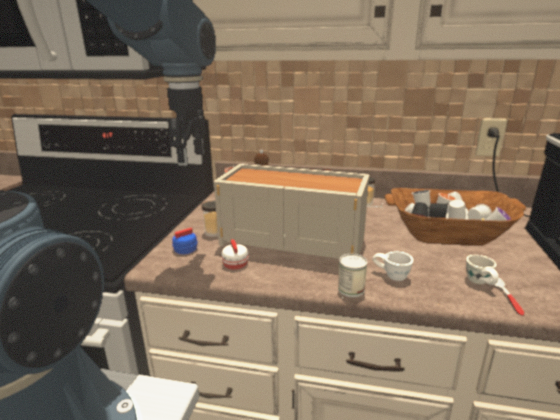

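Candidates for the thing in the way (scene picture): white/red timer (273,275), before the left door; blue look-alike (214,306), leave; jar (181,270), beside the left end; tin (348,222), before the right door. The white/red timer is the obstacle. I'll measure the poses and check with one crop.

```bash
cat > m.py <<'E'
from h import *
z=np.load('s0.npz')
P={'a':z['a'],'b':z['b']}
# timer etc: points near pixel, from both cameras
def blob(W,u,v,h,zlo=.008,zhi=.2):
    q=W[v-h:v+h,u-h:u+h].reshape(-1,3); q=q[np.isfinite(q).all(1)]; return q[(q[:,2]>zlo)&(q[:,2]<zhi)]
def circ(q,R):
    from scipy.optimize import least_squares
    c0=np.median(q[:,:2],0)
    s=least_squares(lambda c:np.hypot(*(q[:,:2]-c).T)-R,c0,loss='soft_l1',f_scale=.003)
    return s.x.round(4), np.abs(s.fun).mean().round(4), len(q)
for n,k,u,v,h,R in[('timer','a',273,277,18,.0325),('timer','b',235,258,15,.0325),('blue','a',214,308,18,.0325),('blue','b',185,243,13,.0325),('jar','a',181,275,16,.03),('tin','a',348,225,13,.029),('tin','b',352,277,14,.029)]:
    q=blob(P[k],u,v,h); q=q[q[:,2]<.09]
    print(n,k,circ(q,R),'med',np.median(q,0).round(3),'zmax',q[:,2].max().round(3))
# front plane from points: use side cam door region
W=P['b'][205:240,228:355].reshape(-1,3); W=W[np.isfinite(W).all(1)&(W[:,2]>.06)&(W[:,2]<.17)]
A=np.c_[W[:,1],np.ones(len(W))]; w=np.ones(len(W),bool)
for _ in range(8):
    c=np.linalg.lstsq(A[w],W[w,0],rcond=None)[0]; e=W[:,0]-A@c; w=np.abs(e)<.004
print('front x = %.4f*y+%.4f'%tuple(c),w.sum(),len(W))
# all points within the cupboard volume: top rim z .165-.19
for k in P:
    T=P[k].reshape(-1,3);T=T[np.isfinite(T).all(1)]
    m=(T[:,2]>.164)&(T[:,2]<.19)&(T[:,0]>.4)&(T[:,0]<.95)&(np.abs(T[:,1])<.45)
    t=T[m]; yaw=-np.arctan(c[0]); ex=np.array([np.cos(yaw),np.sin(yaw)]); 
    ex=np.array([1,-c[0]])/np.hypot(1,c[0]); ey=np.array([-ex[1],ex[0]])
    X=t[:,:2]@ex;Y=t[:,:2]@ey
    print(k,len(t),'yaw',np.arctan2(ex[1],ex[0]).round(4),'front X',(c[1]*ex[0]).round(4),'X pct',np.percentile(X,[.5,2,50,98,99.5]).round(3),'Y pct',np.percentile(Y,[.5,1,2,50,98,99,99.5]).round(3))
    s=(T[:,2]>.03)&(T[:,2]<.16);
E
python3 m.py
python3 - <<'E'
import cv2
i=cv2.imread('pics/scene0.png')[140:335,140:400]
cv2.imwrite('pics/crop0.png',cv2.resize(i,None,fx=3,fy=3,interpolation=2))
E
```

```text
timer a (array([ 0.5123, -0.1112]), np.float64(0.0076), 718) med [ 0.5   -0.091  0.037] zmax 0.058
timer b (array([ 0.5117, -0.1043]), np.float64(0.0061), 532) med [ 0.488 -0.112  0.034] zmax 0.058
blue a (array([0.5572, 0.0402]), np.float64(0.0071), 879) med [0.545 0.058 0.038] zmax 0.059
blue b (array([0.5579, 0.0477]), np.float64(0.0067), 480) med [0.536 0.036 0.035] zmax 0.058
jar a (array([0.6672, 0.0039]), np.float64(0.0018), 900) med [0.648 0.025 0.048] zmax 0.088
tin a (array([ 0.4544, -0.385 ]), np.float64(0.0021), 543) med [ 0.444 -0.361  0.043] zmax 0.074
tin b (array([ 0.4538, -0.3837]), np.float64(0.0018), 746) med [ 0.429 -0.384  0.046] zmax 0.074
front x = 0.1159*y+0.5961 3098 3742
a 4587 yaw -0.1154 front X 0.5921 X pct [0.587 0.588 0.661 0.92  0.926] Y pct [-0.321 -0.319 -0.316 -0.073  0.28   0.287  0.29 ]
b 4374 yaw -0.1154 front X 0.5921 X pct [0.585 0.586 0.673 0.905 0.917] Y pct [-0.325 -0.324 -0.321 -0.135  0.512  0.533  0.544]
```

View pics/crop0.png

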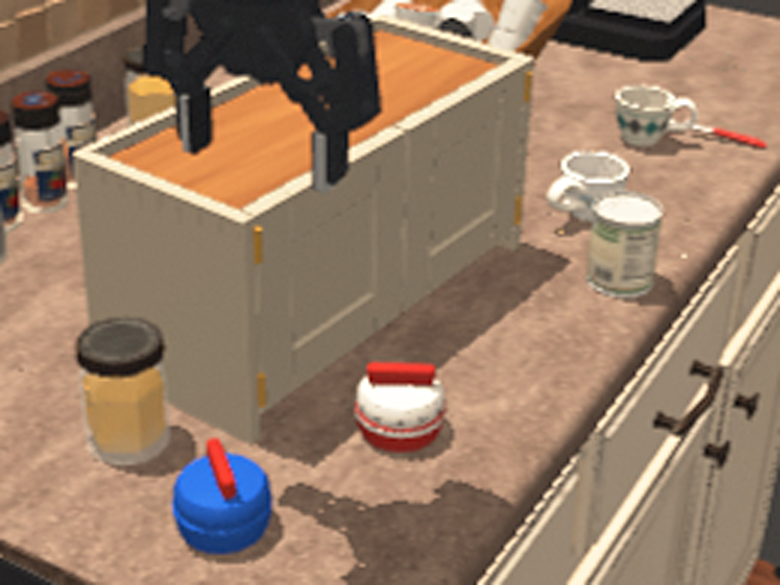

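```bash
cat > m2.py <<'E'
from m import *
print('-----')
# top rim z~.18 points: cupboard frame by min-area rectangle
for k in P:
    T=P[k].reshape(-1,3);T=T[np.isfinite(T).all(1)]
    m=(T[:,2]>.174)&(T[:,2]<.186)&(T[:,0]>.45)&(T[:,0]<.85)&(np.abs(T[:,1]+.13)<.25)
    t=T[m]; X=t[:,:2]@ex;Y=t[:,:2]@ey
    print(k,'Xhist',[(round(a,3),n) for n,a in zip(*np.histogram(X,np.arange(.575,.78,.006)))])
    print(k,'Yhist',[(round(a,3),n) for n,a in zip(*np.histogram(Y,np.arange(-.34,.08,.01)))])
    f=(X<.605); 
    yb=np.arange(-.32,.06,.02); e=[(y,np.percentile(X[f&(abs(Y-y)<.01)],5)) for y in yb if (f&(abs(Y-y)<.01)).sum()>8]
    e=np.array(e); print(e.round(3).tolist(), np.polyfit(e[:,0],e[:,1],1))
def ray(im,u,v,z):
    M=np.linalg.inv(im['camera_from_world']);d=M[:3,:3]@[(u-im['cx'])/im['fx'],(v-im['cy'])/im['fy'],1]
    o=M[:3,3];return o+d*(z-o[2])/d[2]
A=snap('scene');B=snap('side')
for im,ps in((A,[(222.3,212.3),(316.8,158.8),(275,184.5)]),(B,[])):
    for p in ps:
        w=ray(im,*p,.18);print(p,w.round(4),(w[:2]@ex).round(4),(w[:2]@ey).round(4))
E
python3 m2.py | sed '1,/-----/d'
python3 - <<'E'
import cv2
i=cv2.imread('pics/side0.png')[150:300,160:420]
cv2.imwrite('pics/crop1.png',cv2.resize(i,None,fx=3,fy=3,interpolation=2))
E
```

```text
a Xhist [(np.float64(0.575), np.int64(0)), (np.float64(0.581), np.int64(2)), (np.float64(0.587), np.int64(292)), (np.float64(0.593), np.int64(177)), (np.float64(0.599), np.int64(107)), (np.float64(0.605), np.int64(18)), (np.float64(0.611), np.int64(14)), (np.float64(0.617), np.int64(13)), (np.float64(0.623), np.int64(11)), (np.float64(0.629), np.int64(15)), (np.float64(0.635), np.int64(15)), (np.float64(0.641), np.int64(13)), (np.float64(0.647), np.int64(12)), (np.float64(0.653), np.int64(14)), (np.float64(0.659), np.int64(13)), (np.float64(0.665), np.int64(13)), (np.float64(0.671), np.int64(12)), (np.float64(0.677), np.int64(13)), (np.float64(0.683), np.int64(12)), (np.float64(0.689), np.int64(12)), (np.float64(0.695), np.int64(11)), (np.float64(0.701), np.int64(16)), (np.float64(0.707), np.int64(10)), (np.float64(0.713), np.int64(13)), (np.float64(0.719), np.int64(11)), (np.float64(0.725), np.int64(12)), (np.float64(0.731), np.int64(12)), (np.float64(0.737), np.int64(141)), (np.float64(0.743), np.int64(68)), (np.float64(0.749), np.int64(4)), (np.float64(0.755), np.int64(0)), (np.fl
[... 4173 characters left out ...]
4(27)), (np.float64(0.0), np.int64(25)), (np.float64(0.01), np.int64(25)), (np.float64(0.02), np.int64(107)), (np.float64(0.03), np.int64(28)), (np.float64(0.04), np.int64(0)), (np.float64(0.05), np.int64(0)), (np.float64(0.06), np.int64(0))]
[[-0.3, 0.588], [-0.28, 0.589], [-0.26, 0.588], [-0.24, 0.588], [-0.22, 0.586], [-0.2, 0.587], [-0.18, 0.587], [-0.16, 0.586], [-0.14, 0.586], [-0.12, 0.586], [-0.1, 0.585], [-0.08, 0.587], [-0.06, 0.586], [-0.04, 0.586], [-0.02, 0.586], [0.0, 0.585], [0.02, 0.587]] [-0.00753842  0.58568267]
(222.3, 212.3) [ 0.5905 -0.0405  0.18  ] 0.5912 0.0277
(316.8, 158.8) [ 0.5533 -0.3896  0.18  ] 0.5945 -0.3233
(275, 184.5) [ 0.5668 -0.2049  0.18  ] 0.5867 -0.1383
```

View pics/crop1.png

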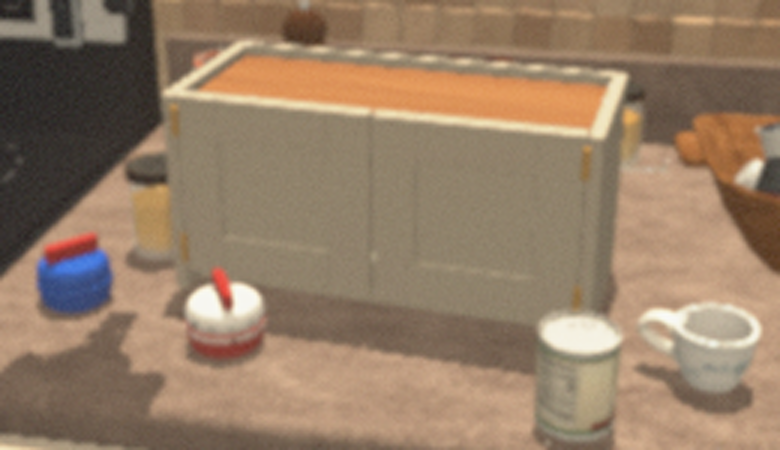

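The crops confirm it: the white/red timer at crop (225,320) stands before the left door. Blue (75,275), jar (150,205), tin (578,370) and cup (712,345) are to be left alone. Next I'll look from above the timer and fit its centre from wrist depth.

```bash
cat >> h.py <<'E'
from scipy.spatial.transform import Rotation as Ro
YAW=-0.119
ex=np.array([np.cos(YAW),np.sin(YAW)]); ey=np.array([-ex[1],ex[0]])
# cupboard front plane X and middle Y in rotated coordinates (X along ex, Y along ey)
FX,MY=.5875,-.142-.0036*.59/ .59*.59  # small yaw correction
def Q(yaw=0,tilt=None):
    R=Ro.from_euler('z',YAW+yaw)*Ro.from_quat([.70710678,.70710678,0,0])
    if tilt is not None: R=tilt*R
    return R.as_quat()
def pos(cx,cy,z): # relative to the left hinge: cx out of the cupboard positive into it, cy to left; world
    p=ex*(FX+cx)+ey*(MY+.1675+cy); return [p[0],p[1],z]
def rel(W): return np.stack([W[...,:2]@ex-FX,W[...,:2]@ey-MY-.1675],-1)
def wcloud(im,p,q):
    d=im['depth'];v,u=np.mgrid[:d.shape[0],:d.shape[1]]
    P=np.stack([(u-im['cx'])/im['fx']*d,(v-im['cy'])/im['fy']*d,d,np.ones_like(d)],-1)@im['mount'].T
    W=P[...,:3]@Ro.from_quat(q).as_matrix().T+p; W[d==0]=np.nan; return W
E
python3 - <<'E'
from h import *
print(pos(0,0,0))
r.move_to(pos(-.08,-.06,.26),Q())
p,q=r.current_tool_pos(),r.current_ee_rot()
im=snap('wrist','w1.png');W=wcloud(im,p,q);np.save('w1.npy',W)
rr=rel(W)
m=(W[...,2]>.012)&(W[...,2]<.07)&(abs(rr[...,0]+.07)<.055)&(abs(rr[...,1]+.07)<.06)
t=rr[m];print(len(t),np.percentile(t,[1,50,99],axis=0).round(4), W[m][:,2].max())
(c,rad)=cv2.minEnclosingCircle(t.astype(np.float32)); print('timer rel hinge',c,rad)
m=(W[...,2]>.174)&(W[...,2]<.188)
if m.any(): print('rim',np.percentile(rr[m],[.5,2,50,98,99.5],axis=0).round(4))
print(r.current_t(), im['mount'].round(3).tolist())
E
```

```text
[np.float64(0.5861202961042802), np.float64(-0.0465369301805657), 0]
3309 [[-0.098  -0.0957]
 [-0.0692 -0.0638]
 [-0.0402 -0.0378]] 0.05722736614569582
timer rel hinge (-0.06862623989582062, -0.06862197071313858) 0.03217693418264389
rim [[ 0.0016 -0.0973]
 [ 0.0019 -0.0916]
 [ 0.0114 -0.0135]
 [ 0.0644  0.0119]
 [ 0.0667  0.0124]]
0.7667 [[0.0, -0.961, -0.275, 0.069], [1.0, 0.0, 0.0, 0.0], [0.0, -0.275, 0.961, -0.12], [0.0, 0.0, 0.0, 1.0]]
```

View pics/w1.png

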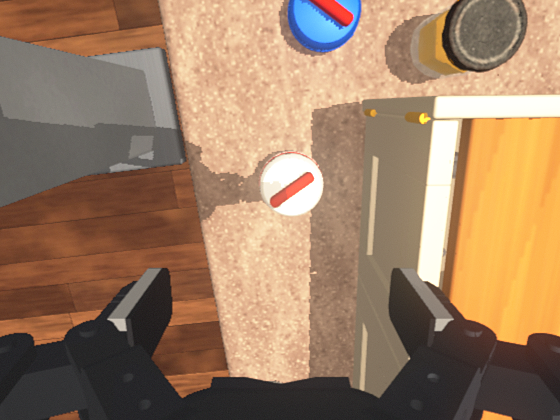

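```bash
sed -i 's/^FX,MY=.*/FX,MY=.589,-.1441/' h.py
python3 - <<'E'
from h import *
r.set_gripper(.35)
r.move_to(pos(-.0703,-.014,.12),Q())
r.move_linear(pos(-.0703,-.014,.038),vel=.15)
print(r.current_opening(),r.current_contact_force())
r.move_linear(pos(-.083,-.165,.038),vel=.06)
print(r.current_contact_force())
r.move_linear(pos(-.083,-.145,.038),vel=.1)
r.move_linear(pos(-.083,-.13,.26),vel=.25)
p,q=r.current_tool_pos(),r.current_ee_rot()
im=snap('wrist');b=snap('side','side1.png')
for W in (wcloud(im,p,q),cloud(b)):
    rr=rel(W); m=(W[...,2]>.012)&(W[...,2]<.07)&(abs(rr[...,0]+.085)<.06)&(abs(rr[...,1]+.2)<.065)
    t=rr[m];print(len(t), cv2.minEnclosingCircle(t.astype(np.float32)) if len(t) else 0)
print(r.current_t())
E
```

```text
0.34789852959976986 [0.32221679 0.32200838 0.31130518]
[-0.48859657  0.17982566  0.2719392 ]
3051 ((-0.08228636533021927, -0.20402155816555023), 0.03218255192041397)
587 ((-0.0871577188372612, -0.20388339459896088), 0.03208542987704277)
6.85
```

View pics/side1.png

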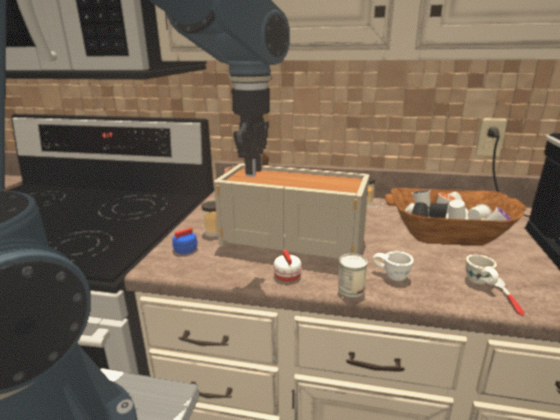

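Timer is clear at scene (288,266), upright, about 0.22 m from the hinge. Now to press the door.

Run:
```python
from h import *
r.set_gripper(0)
q=Q(np.pi/2); Z=.172
r.move_to(pos(-.06,-.125,.26),q)
r.move_linear(pos(-.06,-.125,Z),vel=.2)
r.move_linear(pos(-.022,-.125,Z),vel=.08)
f0=np.array(r.current_contact_force()); print(f0)
c=None
for i in range(40):
    x=-.022+.001*i
    r.move_linear(pos(x,-.125,Z),vel=.03)
    f=(np.array(r.current_contact_force())-f0)[:2]@ex
    print(round(x,3),f.round(2),end='; ')
    if c is None and f<-1.5: c=x
    if f<-11 or (c is not None and x>=c+.0075): break
r.move_linear(pos(-.17,-.125,Z),vel=.3)
r.sleep(.8)
r.move_linear(pos(-.17,-.125,.26),vel=.3)
print(r.current_t())
b=snap('side');a=snap('scene','scene2.png')
W=cloud(a);W2=cloud(b)
for W in(W,W2):
    rr=rel(W);m=(W[...,2]>.12)&(W[...,2]<.178)&(rr[...,0]<-.012)&(rr[...,0]>-.17)&(rr[...,1]<.01)&(rr[...,1]>-.168)
    t=rr[m]; print(len(t)); 
    if len(t)>20:
        print('door angle median',np.median(np.arctan2(-t[:,0],-t[:,1])), np.percentile(np.hypot(*t.T),98))
```

```text
[ 0.46748746 -0.19521516 -1.02170605]
-0.022 -0.8; -0.021 -0.04; -0.02 -0.77; -0.019 -0.82; -0.018 -0.63; -0.017 -1.86; -0.016 -0.57; -0.015 -0.7; -0.014 -0.22; -0.013 -0.74; -0.012 -0.29; -0.011 -0.69; -0.01 -1.93; -0.009 -2.82; 15.2667
0
0
```

View pics/scene2.png

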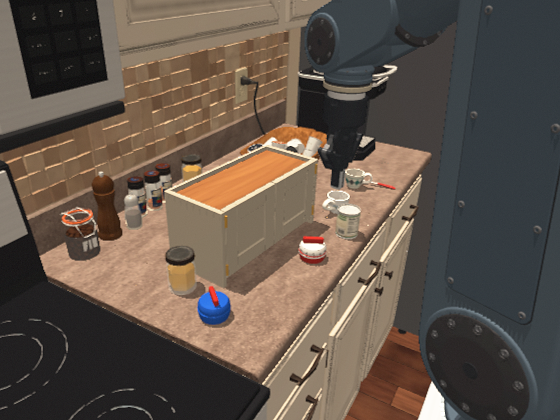

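The door is still shut: force noise set off my contact threshold early. Real contact is at about −0.011, so I'll press again from there.

```bash
cat > press.py <<'E'
from h import *
Z=.172
r.move_linear(pos(-.06,-.125,Z),vel=.25)
r.move_linear(pos(-.014,-.125,Z),vel=.1)
F=lambda:np.mean([np.array(r.current_contact_force())[:2]@ex for _ in range(5) if r.sleep(.01) is None])
f0=F()
for x in np.arange(-.011,.0001,.001):
    r.move_linear(pos(x,-.125,Z),vel=.03); f=F()-f0
    print(round(x,3),f.round(2),end='; ')
    if f<-9: break
r.move_linear(pos(-.17,-.125,Z),vel=.3)
r.sleep(.8)
r.move_linear(pos(-.17,-.125,.26),vel=.3)
print(r.current_t())
for W in(cloud(snap('side')),cloud(snap('scene','scene3.png'))):
    rr=rel(W);m=(W[...,2]>.12)&(W[...,2]<.178)&(rr[...,0]<-.012)&(rr[...,0]>-.17)&(rr[...,1]<.01)&(rr[...,1]>-.168)
    t=rr[m]; print(len(t)); 
    if len(t)>20:
        print('door angle median',np.median(np.arctan2(-t[:,0],-t[:,1])), np.percentile(np.hypot(*t.T),98))
E
python3 press.py
```

```text
-0.011 nan; -0.01 nan; -0.009 nan; -0.008 nan; -0.007 nan; -0.006 nan; -0.005 nan; -0.004 nan; -0.003 nan; -0.002 nan; -0.001 nan; 0.0 nan; 22.1917
869
door angle median 0.6056071235497817 0.16780628237122502
1618
door angle median 0.5923657447824296 0.16270463236986552
  return _methods._mean(a, axis=axis, dtype=dtype,
  ret = ret.dtype.type(ret / rcount)
```

View pics/scene3.png

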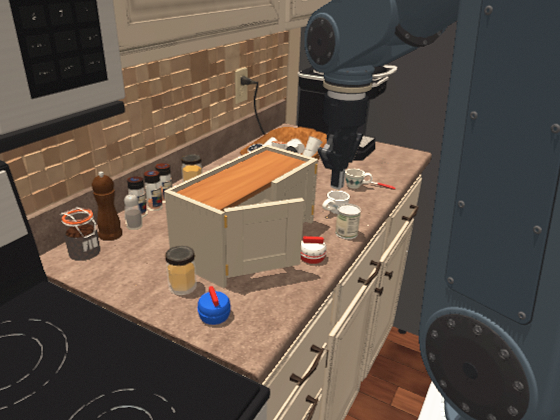

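Door sprung to about 0.6 rad (free edge near (302,205)), with the timer clear of it. Now the sweep from behind.

```bash
cat > sweep.py <<'E'
from h import *
Z=.172
def P(a,d,rho,z):
    u=np.array([-np.sin(a),-np.cos(a)]);n=np.array([np.cos(a),-np.sin(a)]);c=rho*u+d*n
    return pos(c[0],c[1],z),Q(np.pi/2-a)
rho=.13
p,q=P(.6,.042,rho,.26); r.move_to(p,q)
r.move_linear(P(.6,.042,rho,Z)[0],vel=.2)
for a in np.linspace(.6,1.5,10):
    p,q=P(a,.027,rho,Z); r.move_linear(p,q,vel=.06)
r.sleep(.3)
print(r.current_contact_force())
r.move_linear(P(1.5,.06,rho,Z)[0],vel=.15)
r.move_linear(P(1.5,.06,rho,.3)[0],vel=.25)
r.sleep(.3)
print(r.current_t())
for W in(cloud(snap('side')),cloud(snap('scene','scene4.png'))):
    rr=rel(W);m=(W[...,2]>.12)&(W[...,2]<.178)&(rr[...,0]<-.03)&(rr[...,0]>-.18)&(rr[...,1]<.03)&(rr[...,1]>-.168)
    t=rr[m]; print(len(t),np.median(np.arctan2(-t[:,0],-t[:,1])) if len(t) else 0)
    m=(W[...,2]>.012)&(W[...,2]<.07)&(abs(rr[...,0]+.085)<.06)&(abs(rr[...,1]+.2)<.065)
    t=rr[m];print(len(t), cv2.minEnclosingCircle(t.astype(np.float32)) if len(t) else 0)
E
python3 sweep.py
```

```text
[ 0.13439963 -0.79293297  0.26534647]
28.9667
784 1.3770693388545419
585 ((-0.08710145205259323, -0.20421363413333893), 0.032219428569078445)
1631 1.481741365135755
511 ((-0.09338028728961945, -0.195522740483284), 0.0293694119900465)
```

View pics/scene4.png

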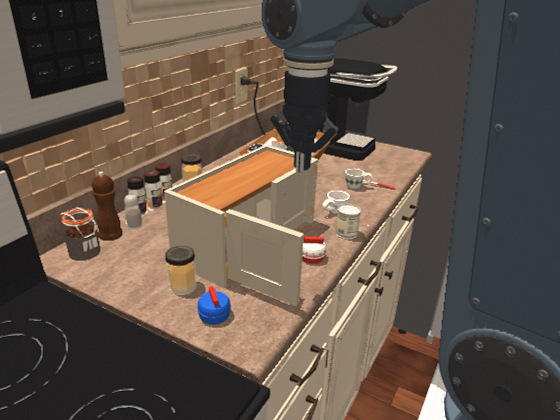

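The door stands square at about 1.48 rad (free edge near (299,265)). The right door is shut, the timer hasn't moved since I slid it, and the gripper is clear.

```bash
python3 -c "
from cell import r
print(r.hand_in())"
```

```text
the job is handed in; nothing more can be done
None
```

The kitchen timer was slid clear, and the left door was pressed, sprang ajar and was pushed round to about 1.48 rad; I handed the job in at about 29 s, and no verdict came back.

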